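Check a bearing race in the limit snap gauge

ROBOT

A 6-joint arm with a two-finger parallel gripper is mounted at the origin on a cart in front of the work surface, level with it; the furniture and walls round the work are solid. World frame = base frame: x ahead of the robot, y to its left, z up, the work surface at z = 0. Lengths are in m, angles in degrees, forces in N, time in s.
With the tool pointing down it reaches from about 0.3 to 0.875 m from the base axis. Payload 4.2 kg.
Tool frame: the origin (TCP) lies on the centre line of the jaws, within the pads' length; the fingertips stand 14 mm ahead of it and the grasp point (between the pads) lies 5 mm behind it (tcp_to_tips is the distance from the TCP to the fingertips, in m); z points along the fingers, x is the direction in which the jaws open and shut, and the axes are right-handed (so a half turn about z gives the same grasp; the last joint's range is limited). The gripper opens to 85 mm and grips with 20 to 120 N. Pads are 22 mm wide; open, the fingers measure 114 mm over their backs; the gripper's body (76 mm by 85 mm) begins 54 mm behind the grasp point. The pads swing forward as they close: fully open they stand 13 mm farther back than shut.
Start: joints at [63.025, 18.312, 89.639, -0, 72.044, -1.146], TCP at [0.251, 0.518, 0.245] pointing down, gripper open.
Joint ranges: [-177.97, 177.97], [-48.28, 115.42], [12.27, 149.76], [-77.06, 257.06], [2.81, 150.46], [-146.56, 146.56]. Speed limits (degrees/s): [147.25, 147.25, 180, 180, 180, 180].

INTERFACE

Orientations are given as a 3x3 rotation matrix whose columns are the frame's x, y, z axes.
In Python, from plant import get_state, get_image, get_calibration, close_job, recognise, tcp_to_tips gives the robot as it stands. The module is installed in compiled form; this text tells all that it offers.
- The arm moves only by the shell command python3 -m inch 'ROWS'. ROWS is JSON, one flat list of numbers, 7 for each row, row after row: the shift along the tool's x, y, z in mm, then the turn, a rotation vector about the tool's x, y, z in degrees, then the finger opening in mm, from 0 to 85.4. A call has 1 to 20 rows; each row is the pose to reach, as a shift and turn from the pose commanded when the call began, along the tool's axes at that moment; what a row does not reach only later rows make up. A row lasts 1/12 s, in which the tool goes at most 41.7 mm and 7.16 degrees, less where a joint would pass 70% of its speed; a pose out of reach is approached as far as the arm can. A call with a gripper value outside its range is refused whole. The fingers move at their own pace and stop on an object; the grip force is fixed at half the most. Time passes only in rows, so rows that repeat a pose let the fingers close. It gives the time, the measured TCP pose, the force and the opening at its end, in the units of the state.
- get_state(): the state, without advancing time (a new reading comes with each control period).
- get_image(name): name is "scene" or "top" or "wrist"; returns (picture, depth): 480x640x3 uint8, red, green, blue; 480x640 float32, m along the optical axis (not along the pixel's ray), 0 where there is no reading.
- get_calibration(name): a dict with "K" (3x3 intrinsics, pixels), "extrinsics" (4x4, takes a point from world to camera coordinates); the wrist camera has in their place "tool_from_camera" (4x4, takes a point from camera to tool coordinates, whose origin is the TCP and whose axes are the tool frame's). Camera axes: x right, y up, looking along -z (the intrinsics and any distortion apply to the point x, -y, -z); pixel columns grow to the right and rows downward; lengths in m; the calibration is good to about 2 mm. A picture is of the moment at which its call begins: read the wrist's pose just before it. get_calibration takes no time and is no camera call.
- close_job(): hands the job in, once; it reports no verdict.
Trained networks look in the newest picture that a camera, given by its name, has taken for a name from the list of things; names that differ only in an ending like _2 or _b are one class to them, and where a whole thing is asked for, a point or a joint stands for the part that bears it (a point fixed in the world has none). Each returns a list of dicts, best first, with "conf" (0 to 1); they miss things now and then, are a little off and sometimes report something else, mostly with a low value. They report only what shows in the picture. A call takes as long as a camera call.
- recognise(camera, query): "centre" ([x, y, z] in m, in world coordinates, good to about 4 mm: the middle of the surface that is visible of it).
The state is a dict: "t": time; "qpos": joint angles; "joint_velocities": joint speeds; "effort": joint torques, N m; "ee_pos": TCP position; "eef_rot": TCP orientation; "force": force on the tool from outside, world axes, zero at the start; "wrist_torque": the same for the moment, N m; "gripper_width": finger opening in m.
Only numpy, scipy, OpenCV 4.12 (cv2) and the standard library are available. Lean on these libraries where they do the work, as an engineer would, in place of code of your own. Each camera call takes 0.05 s, during which the arm holds its last target. There are 200 camera calls.

TASK

Check the bare bearing race (the large plain grey metal ring) in the snap gauge that lies on the trolley: with the fingertips, slide it flat along the worktop in at the gauge's open mouth, through between the outer pair of anvils, and on until it stops against both inner anvils, which are set too close to let it pass. Do not grip, lift or tip the race, do not force it once it has stopped, and leave it lying there. Leave the grease tin, the blade crank and the brass drift where they are.

Things in the scene. Friction and masses are not known exactly. Their poses are not given: they have to be found in the camera images.
- race: The part to be checked: a bare grey steel bearing race, a plain ring 104 mm outside diameter, about 86 mm bore (open right down to the worktop), 30 mm high, about 0.3 kg, lying flat and loose. Origin: centre of its underside; z up; being round, its yaw means nothing. It slides on the worktop at a few newtons.
- gauge: Limit snap gauge: grey C-shaped frame, 210 wide, 185 long, 27 high (screw heads to 32), lying flat, fixed by magnet feet. Origin: on the worktop, midway between the outer anvils. x axis level: the way the part goes in (open mouth at -x, closed back at +x); y from anvil to anvil, z up. Anvils: steel buttons 17 mm in diameter along y, 16 mm above the worktop. No floor plate: parts slide on the worktop.
- go_gap (a point): Midway between the two outer anvils, 16 mm up, at x = 0 of the gauge. Their faces stand at y = +-53.5 mm (gap 107 mm: 1.5 mm a side for the race).
- nogo_gap (a point): Midway between the two inner anvils, 16 mm up, at x = 84 mm of the gauge. Their faces stand at y = +-48 mm (gap 96 mm: the race does not pass). Between the outer and inner anvils the frame's arms stand at y = +-70 mm; the inside of the back is at x = 136 mm.
- mouth (a point): Middle of the gauge's open mouth, between the ends of the arms, 16 mm up, at x = -22 mm of the gauge. Arms there stand 140 mm apart.
- home (a point): Where the centre of the race's underside lies when the race rests against both inner anvils: on the worktop, at x = 55.5 mm, y = 0 of the gauge (its round flank meets the front edges of the inner anvils; under a firm push it wedges in 2 to 3 mm farther and stays there).
- grease_tin: Bystander: round grease tin, 67 mm in diameter, 38 mm high, loose. Origin: centre of its underside. It and the race may stand in each other's place.
- crank: Bystander: grey blade crank (two upright bosses joined by a web), 41 x 71 mm, 50 mm high, loose. Origin: centre of its underside.
- drift: Bystander: brass drift, a plain six-sided bar 111 mm long and 14 mm thick, lying loose at the front of the tray. Origin: centre of its underside; it lies roughly along its y axis.

How it is judged:
By the outcome, as a careful person would: the job done as asked, in the order asked, and still so for the second after the job is handed in, with the robot touching nothing.
It also fails if it takes over 48 s, if anything falls off the work surface, if the arm or the gripper's body presses on something with over 40 N, if the wrist force passes 120 N, or if a joint passes its speed limit or range.

## Working session

There is one attempt and no reset: what is moved stays moved. The work goes in short steps, Python scripts to look and compute and a shell command to move; the robot and the scene stay as the last step left them, time stands still between calls to the robot, and variables do not carry over. Pictures are saved under pics/ and viewed, about 8 in all and at most 12, crops included, and the job is handed in when it is done.

```bash
mkdir -p pics; cat > h.py <<'E'
import numpy as np, cv2
from plant import *
def cloud(name):
    s=get_state(); im,d=get_image(name); c=get_calibration(name); K=np.array(c["K"])
    v,u=np.mgrid[:480,:640]; x=(u-K[0,2])/K[0,0]*d; y=(v-K[1,2])/K[1,1]*d
    P=np.stack([x,-y,-d,np.ones_like(d)],-1)
    if "extrinsics" in c: T=np.linalg.inv(np.array(c["extrinsics"]))
    else:
        W=np.eye(4);W[:3,:3]=s["eef_rot"];W[:3,3]=s["ee_pos"];T=W@np.array(c["tool_from_camera"])
    return im,d,(P@T.T)[...,:3],c
E
python3 - <<'E'
from h import *
im,d,P,c=cloud("top"); print(c); cv2.imwrite("pics/top.png",im[...,::-1]); np.savez("top.npz",im=im,d=d,P=P)
for q in ["race","gauge","grease_tin","crank","drift","go_gap","nogo_gap","mouth"]:
    print(q,[(np.round(r["centre"],4),round(r["conf"],2)) for r in recognise("top",q)][:3])
s=get_state();print(s["t"],s["ee_pos"],s["eef_rot"],s["force"])
E
```

```text
{'K': array([[537.62128705,   0.        , 317.97847291],
       [  0.        , 537.62128705, 236.79621184],
       [  0.        ,   0.        ,   1.        ]]), 'extrinsics': array([[-0.01570392, -0.99986498, -0.00483896, -0.11837173],
       [ 0.97941181, -0.01635645,  0.20120878, -0.50695065],
       [-0.20126076, -0.00157957,  0.97953643, -1.06111505],
       [ 0.        ,  0.        ,  0.        ,  1.        ]])}
race [(array([ 0.6268, -0.2227,  0.0302]), 0.89)]
gauge [(array([0.5626, 0.1204, 0.0221]), 0.67)]
grease_tin [(array([ 0.4907, -0.191 ,  0.0374]), 0.78)]
crank [(array([ 0.5364, -0.4121,  0.0207]), 0.97)]
drift [(array([0.4031, 0.099 , 0.0099]), 0.82)]
go_gap [(array([0.5624, 0.1222, 0.0231]), 0.72)]
nogo_gap [(array([0.562 , 0.1195, 0.0231]), 0.67)]
mouth [(array([0.562 , 0.1204, 0.0276]), 0.66)]
0.45 [0.25051375 0.51752719 0.24524925] [[ 4.35657362e-01  9.00112583e-01 -5.33618751e-06]
 [ 9.00112579e-01 -4.35657360e-01 -1.01167793e-04]
 [-9.33871533e-05  3.92713245e-05 -9.99999995e-01]] [-0.44830307  0.44255651 -0.03820027]
```

View pics/top.png

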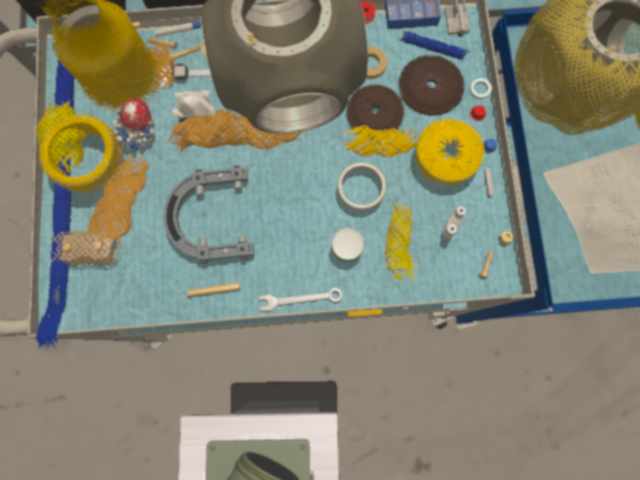

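The top picture shows the race at pixel (361,187), the tin at (347,244) and the drift at (213,290). The gauge's mouth is at its right end (about (250,212)), facing the robot's right, so the race has to travel along +y. Next I'll fit the race and gauge from the depth image.

```bash
python3 - <<'E'
from h import *
z=np.load("top.npz");P=z["P"]
def sel(x0,x1,y0,y1,z0,z1):
    m=(P[...,0]>x0)&(P[...,0]<x1)&(P[...,1]>y0)&(P[...,1]<y1)&(P[...,2]>z0)&(P[...,2]<z1);return P[m]
r=sel(.56,.69,-.285,-.155,.022,.036);print("race",len(r),cv2.minEnclosingCircle(r[:,:2].astype(np.float32)*1000),np.median(r[:,2]))
g=sel(.43,.68,0.0,.27,.017,.04);rect=cv2.minAreaRect(g[:,:2].astype(np.float32)*1000);print("gauge",len(g),rect,np.median(g[:,2]))
im=z["im"];b=cv2.resize(im[150:280,150:410],None,fx=3,fy=3,interpolation=cv2.INTER_CUBIC);cv2.imwrite("pics/c1.png",b[...,::-1])
print(get_calibration("wrist"))
E
```

```text
race 569 ((636.23046875, -228.61154174804688), 68.14009857177734) 0.02934290697675812
gauge 3156 ((573.5526123046875, 143.09217834472656), (230.9264678955078, 245.33462524414062), 4.9697160720825195) 0.025020583274720343
{'K': array([[398.04622042,   0.        , 320.98097418],
       [  0.        , 398.04622042, 238.65232941],
       [  0.        ,   0.        ,   1.        ]]), 'tool_from_camera': array([[ 9.99999708e-01,  3.44642131e-04, -6.81933139e-04,
        -8.34380960e-05],
       [ 1.46680960e-04, -9.62485096e-01, -2.71334514e-01,
        -6.88099314e-02],
       [-7.49863788e-04,  2.71334335e-01, -9.62484866e-01,
        -1.27713790e-01],
       [ 0.00000000e+00,  0.00000000e+00,  0.00000000e+00,
         1.00000000e+00]])}
```

```bash
python3 -m inch '[-371,490,0,0,0,-25.8,0, -371,490,0,0,0,-25.8,0, -371,490,0,0,0,-25.8,0, -371,490,0,0,0,-25.8,0, -371,490,0,0,0,-25.8,0, -371,490,0,0,0,-25.8,0, -371,490,0,0,0,-25.8,0, -371,490,0,0,0,-25.8,0, -371,490,0,0,0,-25.8,0, -371,490,0,0,0,-25.8,0, -371,490,0,0,0,-25.8,0, -371,490,0,0,0,-25.8,0, -371,490,0,0,0,-25.8,0, -371,490,0,0,0,-25.8,0, -371,490,0,0,0,-25.8,0, -371,490,0,0,0,-25.8,0, -371,490,0,0,0,-25.8,0, -371,490,0,0,0,-25.8,0, -371,490,0,0,0,-25.8,0, -371,490,0,0,0,-25.8,0]'
python3 - <<'E'
from h import *
im,d,P,c=cloud("wrist"); cv2.imwrite("pics/w1.png",im[...,::-1]); np.savez("w1.npz",im=im,d=d,P=P)
for q in ["race","gauge","grease_tin"]:
    print(q,[(np.round(r["centre"],4),round(r["conf"],2)) for r in recognise("wrist",q)][:3])
s=get_state();print(s["t"],s["ee_pos"],s["eef_rot"],s["qpos"])
E
```

```text
t: 2.12
ee_pos: [0.5294, -0.0286, 0.2455]
eef_rot: [[-0.001, 1.0, -0.0], [1.0, 0.001, 0.0], [0.0, -0.0, -1.0]]
force: [-0.0, 0.5, -0.1]
gripper_width: 0.0001
race [(array([ 0.6259, -0.224 ,  0.0194]), 0.92)]
gauge [(array([0.5489, 0.126 , 0.0228]), 0.68)]
grease_tin [(array([ 0.4928, -0.1866,  0.0346]), 0.58)]
2.3167 [ 0.5297595  -0.02907213  0.24550825] [[-8.67562548e-04  9.99999567e-01  3.38037479e-04]
 [ 9.99999621e-01  8.67538178e-04  7.22336132e-05]
 [ 7.19403215e-05  3.38100018e-04 -9.99999940e-01]] [-4.38634642e+00  1.42921953e+01  9.53602885e+01  5.95542999e-03
  7.03285214e+01 -9.44380572e+01]
```

View pics/w1.png

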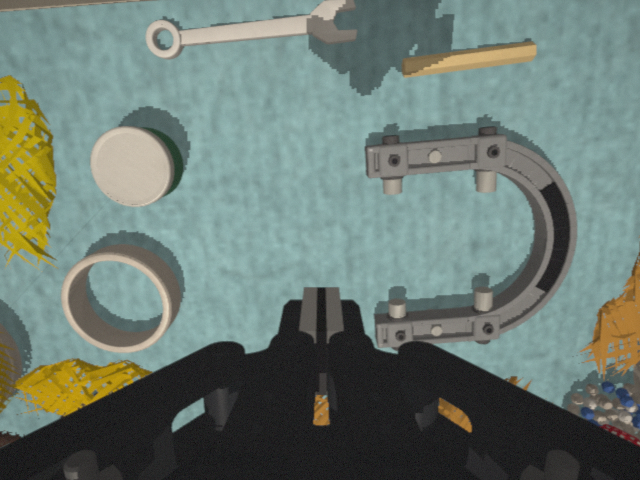

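The wrist picture shows the race at (123,300), the outer anvils at (393,190) and (398,295), and the inner anvils at (487,190) and (484,292). The mouth is clear. Next I'll fit from this picture's depth.

```bash
cat > fit.py <<'E'
from h import *
from scipy.optimize import least_squares
from scipy.spatial import cKDTree
def rays(c,s,pts,h):
    K=np.array(c["K"]);W=np.eye(4);W[:3,:3]=s["eef_rot"];W[:3,3]=s["ee_pos"];T=W@np.array(c["tool_from_camera"])
    p=np.array(pts,float);D=np.c_[(p[:,0]-K[0,2])/K[0,0],-(p[:,1]-K[1,2])/K[1,1],-np.ones(len(p))]@T[:3,:3].T
    o=T[:3,3];return o+D*((h-o[2])/D[:,2])[:,None]
def race(P,c0):
    m=(np.hypot(P[...,0]-c0[0],P[...,1]-c0[1])<.07)&(P[...,2]>.0265)&(P[...,2]<.034)
    q=P[m][:,:2]; f=lambda p:np.hypot(q[:,0]-p[0],q[:,1]-p[1])-.0475
    r=least_squares(f,c0,loss="soft_l1",f_scale=.003); return r.x,m.sum(),np.std(f(r.x))
E
python3 - <<'E'
from fit import *
z=np.load("w1.npz");P=z["P"];im=z["im"];s=get_state();c=get_calibration("wrist")
print("race",race(P,[.626,-.224]))
print("table z",np.median(P[200:260,220:300,2]))
A=rays(c,s,[(393,191),(398,294),(487,191),(484,291)],.020);print(A.round(4))
m=(P[...,2]>.021)&(P[...,2]<.030)&(P[...,1]>.0)&(P[...,1]<.26)&(P[...,0]>.44)&(P[...,0]<.69)
g=P[m];print(len(g))
# arms: straight part y range, bin edges of frame's inside/outside
for y in np.arange(.03,.15,.012):
    q=g[abs(g[:,1]-y)<.006];a=q[q[:,0]<.555];b=q[q[:,0]>.575]
    print(round(y,3),*(np.round(np.percentile(k[:,0],[2,98]),4) if len(k)>5 else None for k in (a,b)))
b=cv2.resize(im[110:360,350:590],None,fx=2.5,fy=2.4,interpolation=cv2.INTER_CUBIC);cv2.imwrite("pics/c2.png",b[...,::-1])
E
```

```text
race (array([ 0.6217816, -0.2216895]), np.int64(2555), np.float64(0.002287392898152484))
table z -0.0005078926335930489
[[0.5165 0.0353 0.02  ]
 [0.6159 0.0451 0.02  ]
 [0.5164 0.1192 0.02  ]
 [0.6127 0.1273 0.02  ]]
14182
0.03 [0.4693 0.5173] [0.6424 0.6685]
0.042 [0.4742 0.5156] [0.6254 0.6681]
0.054 [0.4733 0.4995] [0.6264 0.6629]
0.066 [0.4724 0.4986] [0.6389 0.6613]
0.078 [0.4709 0.4977] [0.638  0.6639]
0.09 [0.47   0.4961] [0.637  0.6634]
0.102 [0.4691 0.4951] [0.6362 0.6626]
0.114 [0.4618 0.5148] [0.6349 0.6615]
0.126 [0.4674 0.5139] [0.6127 0.664 ]
0.138 [0.474  0.5051] [0.6179 0.6655]
```

View pics/c2.png

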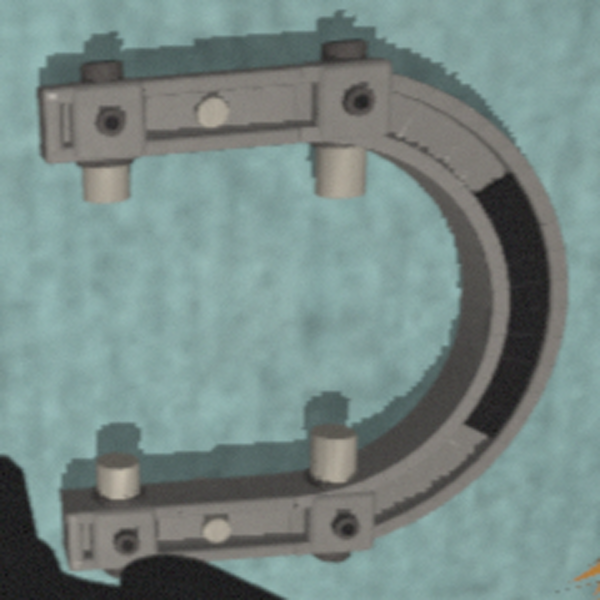

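Both agree well enough. The gauge origin is about (0.571, 0.040) with its axis along (-0.087, 0.996), and the anvil gaps and their 83 mm spacing match the drawing. The race is at about (0.622, -0.222). I'll put the closed fingertips into the bore, turned by the gauge's 5°, and lead the race by its front inner wall.

```bash
python3 -m inch '[-193,92,0,0,0,-5,0, -193,92,0,0,0,-5,0, -193,92,0,0,0,-5,0, -193,92,0,0,0,-5,0, -193,92,0,0,0,-5,0, -193,92,0,0,0,-5,0, -193,92,40,0,0,-5,0, -193,92,80,0,0,-5,0, -193,92,120,0,0,-5,0, -193,92,155,0,0,-5,0, -193,92,180,0,0,-5,0, -193,92,200,0,0,-5,0, -193,92,212,0,0,-5,0, -193,92,220,0,0,-5,0, -193,92,224,0,0,-5,0, -193,92,224,0,0,-5,0]'
python3 - <<'E'
from h import *
im,d,P,c=cloud("wrist"); cv2.imwrite("pics/w2.png",im[...,::-1])
E
```

```text
t: 3.65
ee_pos: [0.6221, -0.2227, 0.0214]
eef_rot: [[-0.087, 0.996, 0.0], [0.996, 0.087, 0.0], [0.0, 0.0, -1.0]]
force: [0.1, -0.0, 0.4]
gripper_width: 0.0003
```

View pics/w2.png

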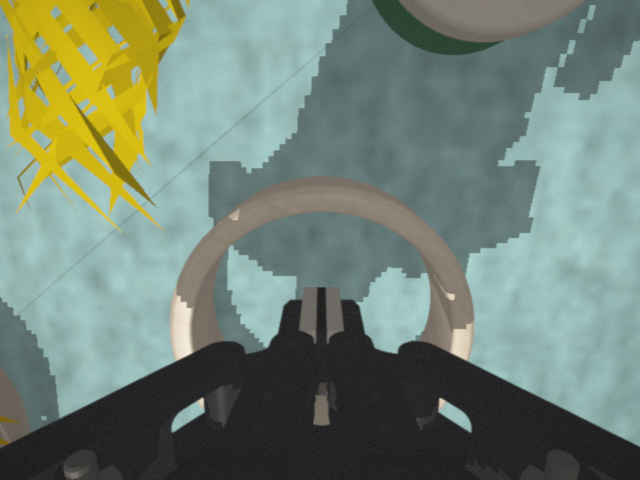

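The fingers are centred in the bore: the ring spans pixels 172 to 472 and the jaws are at 322. Now I'll lead it to just in front of the mouth, taking out the 28 mm sideways offset early.

```bash
python3 -m inch '[12,0,0,0,0,0,0, 20,-1,0,0,0,0,0, 28,-3,0,0,0,0,0, 38,-5,0,0,0,0,0, 50,-8,0,0,0,0,0, 62,-11,0,0,0,0,0, 74,-14,0,0,0,0,0, 86,-17,0,0,0,0,0, 98,-20,0,0,0,0,0, 110,-23,0,0,0,0,0, 122,-25,0,0,0,0,0, 134,-27,0,0,0,0,0, 146,-28,0,0,0,0,0, 158,-28,0,0,0,0,0, 170,-28,0,0,0,0,0, 182,-28,0,0,0,0,0, 194,-28,0,0,0,0,0, 204,-28,0,0,0,0,0, 211,-28,0,0,0,0,0, 216,-28,0,0,0,0,0]'
python3 - <<'E'
from h import *
im,d,P,c=cloud("wrist"); cv2.imwrite("pics/w3.png",im[...,::-1]);np.savez("w3.npz",im=im,d=d,P=P)
im,d,P,c=cloud("top");np.savez("t3.npz",im=im,d=d,P=P)
print(get_state()["ee_pos"],get_state()["force"])
E
```

```text
t: 5.37
ee_pos: [0.5749, -0.009, 0.0211]
eef_rot: [[-0.087, 0.996, -0.001], [0.996, 0.087, 0.0], [0.0, -0.001, -1.0]]
force: [0.2, -3.6, 1.4]
gripper_width: -0.0003
[ 0.57474923 -0.00896021  0.02097225] [-0.23701113  0.00887607 -0.7047956 ]
```

View pics/w3.png

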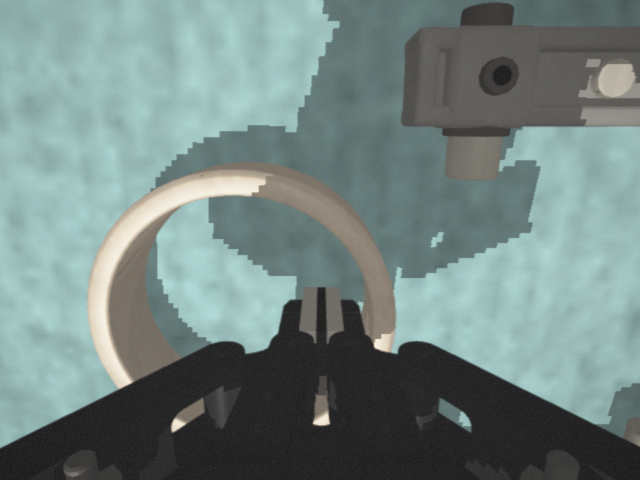

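The race trails on the fingers as intended, centred near (240,300) with its upper edge at row 163. The near outer anvil's face is at (474,180), and the gauge arm runs parallel to the image rows, so the yaw is right. Next I'll compare the lateral positions.

```bash
python3 - <<'E'
from fit import *
O=np.array([.5711,.04]);a=np.array([-.0872,.9962]);n=np.array([.9962,.0872])
z=np.load("w3.npz");P=z["P"]
r=race(P,[.577,-.036]);print("wrist race",r)
G=np.stack([(P[...,:2]-O)@a,(P[...,:2]-O)@n,P[...,2]],-1)*1000
m=(np.abs(G[...,0]+75)<70)&(np.abs(G[...,1])<70)&(G[...,2]>28)&(G[...,2]<33)
q=G[m];print("race ext s",np.percentile(q[:,0],[.5,99.5]),"lat",np.percentile(q[:,1],[.5,99.5]))
# anvil
m=(G[...,0]>-15)&(G[...,0]<15)&(G[...,1]>-72)&(G[...,1]<-40)&(G[...,2]>17)&(G[...,2]<27)
q=G[m];print("anvil near",np.percentile(q[:,0],[1,99]),"face lat",np.percentile(q[:,1],[97,99,99.7]),len(q))
m=(G[...,0]>-22)&(G[...,0]<40)&(G[...,1]>-110)&(G[...,1]<-60)&(G[...,2]>22)&(G[...,2]<29)
q=G[m];print("arm edge",[np.round(np.percentile(q[abs(q[:,0]-k)<4][:,1],98),1) for k in(-16,14,24,34)],"front end",np.percentile(q[:,0],1))
for nm,c0 in(("race",(.577,-.036)),):
    T=np.load("t3.npz")["P"];print("top race",race(T,c0))
p=r[0];print("race in gauge mm",(p-O)@a*1000,(p-O)@n*1000)
p=get_state()["ee_pos"][:2];print("tcp in gauge",(p-O)@a*1000,(p-O)@n*1000)
E
```

```text
wrist race (array([ 0.57183192, -0.03627574]), np.int64(14895), np.float64(0.005475455122740896))
race ext s [-125.81158292  -25.76013061] lat [-55.83207077  33.96090893]
anvil near [-13.70304924  13.74698536] face lat [-53.87840863 -53.37471649 -53.16178693] 3546
arm edge [np.float64(-70.0), np.float64(-69.9), np.float64(-70.0), np.float64(-70.0)] front end -21.514458200633342
top race (array([ 0.57176273, -0.03454886]), np.int64(244), np.float64(0.0023518560045078904))
race in gauge mm -76.04972002937672 -5.922109688841469
tcp in gauge -49.09237666460348 -0.6339712926803064
```

```bash
python3 -m inch '[4,2,0,0,0,0,0, 8,4,0,0,0,0,0, 12,5,0,0,0,0,0, 16,5,0,0,0,0,0, 20,4,0,0,0,0,0, 24,4,0,0,0,0,0, 26,4,0,0,0,0,0]'
cat > loc.py <<'E'
from fit import *
O=np.array([.5711,.04]);a=np.array([-.0872,.9962]);n=np.array([.9962,.0872])
im,d,P,c=cloud("wrist"); import sys; cv2.imwrite("pics/"+sys.argv[1],im[...,::-1])
G=np.stack([(P[...,:2]-O)@a,(P[...,:2]-O)@n,P[...,2]],-1)*1000
p=get_state()["ee_pos"][:2];t=(p-O)@a*1000;print("tcp in gauge",t,(p-O)@n*1000,get_state()["force"])
m=(np.abs(G[...,0]-t+27)<65)&(G[...,1]<-10)&(G[...,1]>-62)&(G[...,2]>28.5)&(G[...,2]<32.5)&~((G[...,0]>-24)&(G[...,1]<-52))
q=G[m]
# outer edge: per angle farthest points about rough centre, then circle of r=52
c0=np.array([t-27,0.])
for _ in range(4):
    an=np.degrees(np.arctan2(q[:,1]-c0[1],q[:,0]-c0[0]));rr=np.hypot(q[:,0]-c0[0],q[:,1]-c0[1])
    E=[];
    for k in np.arange(-165,-15,3):
        w=(abs(an-k)<1.5)&(rr<58)
        if w.sum()>8:
            for lo,R in((3,43),(97,52)):
                v=np.percentile(rr[w],lo);E.append((c0[0]+v*np.cos(np.radians(k)),c0[1]+v*np.sin(np.radians(k)),R))
    E=np.array(E);f=lambda x:np.hypot(E[:,0]-x[0],E[:,1]-x[1])-E[:,2]
    R=least_squares(f,c0,loss="soft_l1",f_scale=1);c0=R.x
print("race s,lat",c0,"rms",np.median(abs(f(c0))),len(E))
E
python3 loc.py w4.png
```

```text
t: 6.05
ee_pos: [0.5767, 0.0167, 0.0212]
eef_rot: [[-0.087, 0.996, -0.0], [0.996, 0.087, 0.0], [0.0, -0.0, -1.0]]
force: [0.1, -1.4, -1.3]
gripper_width: 0.0002
tcp in gauge -23.516707865243493 3.631393804899576 [-0.43949812 -0.17123822 -0.17065154]
race s,lat [-50.33964293  -2.19694556] rms 1.3769498783375376 100
```

View pics/w4.png

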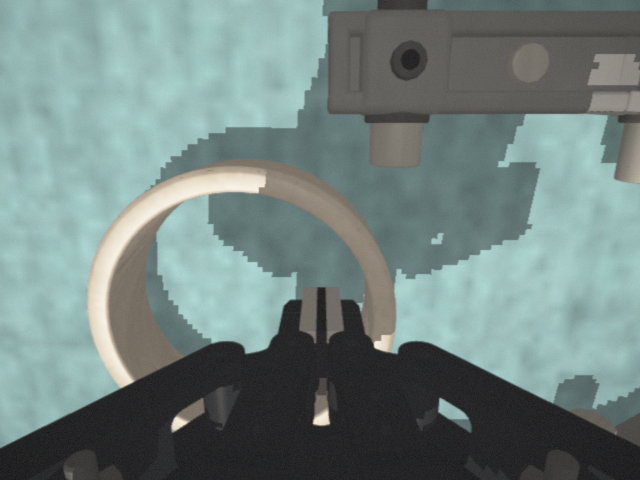

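```bash
cat > strip.py <<'E'
from fit import *
O=np.array([.5711,.04]);a=np.array([-.0872,.9962]);n=np.array([.9962,.0872])
im,d,P,c=cloud("wrist")
G=np.stack([(P[...,:2]-O)@a,(P[...,:2]-O)@n,P[...,2]],-1)*1000
for col in(200,220,240,260,400):
    print(col,[tuple(np.round(G[r,col],1)) for r in range(152,200,4)])
E
python3 strip.py
```

```text
200 [(np.float64(-68.1), np.float64(-56.1), np.float64(-1.0)), (np.float64(-68.1), np.float64(-54.7), np.float64(-0.9)), (np.float64(-68.3), np.float64(-53.2), np.float64(-1.1)), (np.float64(-68.0), np.float64(-51.9), np.float64(0.4)), (np.float64(-60.1), np.float64(-53.1), np.float64(27.2)), (np.float64(-59.7), np.float64(-52.0), np.float64(28.9)), (np.float64(-59.9), np.float64(-50.8), np.float64(28.4)), (np.float64(-60.2), np.float64(-49.5), np.float64(27.9)), (np.float64(-59.8), np.float64(-48.5), np.float64(29.4)), (np.float64(-60.1), np.float64(-47.2), np.float64(28.8)), (np.float64(-60.2), np.float64(-46.0), np.float64(28.8)), (np.float64(-68.9), np.float64(-40.0), np.float64(0.6))]
220 [(np.float64(-60.5), np.float64(-56.1), np.float64(-0.3)), (np.float64(-60.3), np.float64(-54.8), np.float64(0.9)), (np.float64(-60.7), np.float64(-53.2), np.float64(-0.3)), (np.float64(-55.4), np.float64(-53.7), np.float64(21.3)), (np.float64(-53.7), np.float64(-53.2), np.float64(28.6)), (np.float64(-53.5), np.float64(-52.1), np.float64(29.7)), (np.float64(-53.8), np.float64(-50.8), np.float64
[... 1669 characters left out ...]
(-39.9), np.float64(0.1))]
400 [(np.float64(1.2), np.float64(-57.5), np.float64(22.3)), (np.float64(1.0), np.float64(-56.4), np.float64(23.6)), (np.float64(1.2), np.float64(-55.1), np.float64(22.6)), (np.float64(1.0), np.float64(-54.0), np.float64(24.2)), (np.float64(6.0), np.float64(-50.3), np.float64(-0.6)), (np.float64(6.0), np.float64(-48.8), np.float64(-0.3)), (np.float64(5.9), np.float64(-47.4), np.float64(0.4)), (np.float64(6.1), np.float64(-45.9), np.float64(-0.3)), (np.float64(6.0), np.float64(-44.5), np.float64(0.9)), (np.float64(6.3), np.float64(-42.9), np.float64(-0.2)), (np.float64(6.3), np.float64(-41.4), np.float64(-0.0)), (np.float64(6.3), np.float64(-39.9), np.float64(0.4))]
```

The race's flank is at lateral -53.9 mm against the anvil face at -53.5 mm, so the race is about 1.9 mm off the axis. I'll correct that while still short of the anvils.

```bash
python3 -m inch '[3,2,0,0,0,0,0, 6,3,0,0,0,0,0, 9,4,0,0,0,0,0, 12,4,0,0,0,0,0, 15,4,0,0,0,0,0, 17,4,0,0,0,0,0]'
cat > flank.py <<'E'
from fit import *
O=np.array([.5711,.04]);a=np.array([-.0872,.9962]);n=np.array([.9962,.0872])
im,d,P,c=cloud("wrist"); s=get_state();p=s["ee_pos"][:2];t=(p-O)@a*1000;print("tcp",t,(p-O)@n*1000,s["t"],s["force"])
G=np.stack([(P[...,:2]-O)@a,(P[...,:2]-O)@n,P[...,2]],-1)*1000
m=(abs(G[...,0]-t+27)<62)&(abs(G[...,1])<65)&(G[...,2]>4)&(G[...,2]<26);q=G[m];
w=(abs(q[:,0]-t+27)<6)&(q[:,1]<-40);print("flank lat",np.percentile(q[w,1],[10,30,50]),w.sum())
m=(abs(G[...,1])<35)&(abs(G[...,0]-t+77)<14)&(G[...,2]>4)&(G[...,2]<34);print("rear s",np.percentile(G[m][:,0],[1,5]),m.sum())
E
python3 flank.py
```

```text
t: 6.65
ee_pos: [0.5796, 0.0338, 0.0214]
eef_rot: [[-0.087, 0.996, 0.0], [0.996, 0.087, 0.0], [0.0, 0.0, -1.0]]
force: [-0.1, -1.8, -0.4]
gripper_width: 0.0003
tcp -6.660243083786607 7.915127143193751 6.7 [ 0.27644946 -0.34236012  0.13107817]
flank lat [-50.50363612 -50.45650638 -50.40400303] 189
rear s [-83.95335769 -82.03189203] 8169
```

```bash
python3 -m inch '[2,-1,0,0,0,0,0, 4,-1.5,0,0,0,0,0, 7,-1.5,0,0,0,0,0, 10,-1.5,0,0,0,0,0, 13,-1.5,0,0,0,0,0, 16,-1.5,0,0,0,0,0]'; python3 flank.py
```

```text
t: 7.2
ee_pos: [0.5765, 0.0495, 0.0213]
eef_rot: [[-0.087, 0.996, 0.0], [0.996, 0.087, 0.0], [0.0, 0.0, -1.0]]
force: [-0.5, -1.6, 0.2]
gripper_width: 0.0001
tcp 9.519356683897565 6.266831547056986 7.25 [-0.26722348 -0.44060781  0.6584665 ]
flank lat [-50.90862979 -50.86261851 -50.80645897] 213
rear s [-68.01105677 -66.13406645] 8047
```

```bash
python3 -m inch '[2,-1.5,0,0,0,0,0, 4,-2.5,0,0,0,0,0, 6,-2.5,0,0,0,0,0, 8,-2.5,0,0,0,0,0, 8,-2.5,0,0,0,0,0]'; python3 flank.py
```

```text
t: 7.67
ee_pos: [0.5732, 0.0573, 0.0213]
eef_rot: [[-0.087, 0.996, -0.0], [0.996, 0.087, 0.0], [0.0, -0.0, -1.0]]
force: [-0.6, -1.6, 1.1]
gripper_width: -0.0001
tcp 17.05624582582501 3.6486697776929344 7.7167 [-0.10952708 -0.49425102  0.01128275]
flank lat [-62.92672478 -59.05172134 -55.22582645] 554
rear s [-59.7492849  -57.98594649] 7603
```

```bash
python3 -m inch '[3,0,0,0,0,0,0, 6,0,0,0,0,0,0, 9,0,0,0,0,0,0, 12,0,0,0,0,0,0]'; python3 -m inch '[3,0,0,0,0,0,0, 6,0,0,0,0,0,0, 9,0,0,0,0,0,0, 12,0,0,0,0,0,0, 15,0,0,0,0,0,0, 18,0,0,0,0,0,0]';  python3 loc.py w5.png
```

```text
t: 8.05
ee_pos: [0.5723, 0.0692, 0.0213]
eef_rot: [[-0.087, 0.996, -0.0], [0.996, 0.087, 0.0], [0.0, -0.0, -1.0]]
force: [-1.2, -1.4, 0.8]
gripper_width: -0.0002
t: 8.55
ee_pos: [0.5708, 0.0872, 0.0213]
eef_rot: [[-0.087, 0.996, -0.0], [0.996, 0.087, 0.0], [0.0, 0.0, -1.0]]
force: [0.9, -1.5, 1.5]
gripper_width: -0.0003
tcp in gauge 47.575651562132116 3.76963922934547 [-0.37924701 -0.62102703 -0.08961128]
race s,lat [20.43925336 -0.81517033] rms 1.3438759858642193 100
```

View pics/w5.png

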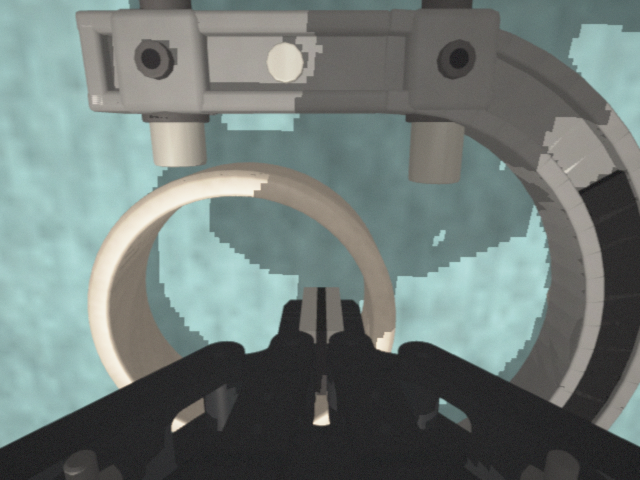

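The race has passed the outer pair without rubbing; forces stayed under about 2 N. It now sits at s ≈ 20 mm, between the anvil pairs. Next is the gentle run to the stop.

```bash
python3 -m inch '[3,0,0,0,0,0,0, 6,0,0,0,0,0,0, 9,0,0,0,0,0,0, 12,0,0,0,0,0,0, 15,0,0,0,0,0,0, 18,0,0,0,0,0,0, 21,0,0,0,0,0,0, 24,0,0,0,0,0,0, 26,0,0,0,0,0,0, 28,0,0,0,0,0,0, 30,0,0,0,0,0,0, 31,0,0,0,0,0,0, 32,0,0,0,0,0,0]'; python3 loc.py w6.png;  python3 -m inch '[1,0,0,0,0,0,0, 1,0,0,0,0,0,0]'
```

```text
t: 9.68
ee_pos: [0.568, 0.1188, 0.0213]
eef_rot: [[-0.087, 0.996, -0.0], [0.996, 0.087, 0.0], [0.0, -0.0, -1.0]]
force: [-0.2, -2.2, 0.2]
gripper_width: 0.0001
tcp in gauge 78.95800402615097 3.7864834236745066 [ 1.35700158 -0.95543192  0.43659754]
race s,lat [52.19678943 -1.13224875] rms 1.335763077627245 100
t: 9.9
ee_pos: [0.5679, 0.1198, 0.0213]
eef_rot: [[-0.087, 0.996, -0.0], [0.996, 0.087, 0.0], [0.0, -0.0, -1.0]]
force: [0.1, -0.8, 0.6]
gripper_width: -0.0
```

```bash
for i in 1 2 3; do :; done; python3 -m inch '[0.7,0,0,0,0,0,0, 1,0,0,0,0,0,0]' | grep -E 'ee_pos|force'; python3 -m inch '[0.7,0,0,0,0,0,0, 1,0,0,0,0,0,0]' | grep -E 'ee_pos|force'; python3 loc.py w7.png
```

```text
ee_pos: [0.5679, 0.1207, 0.0213]
force: [-0.4, -2.8, 0.2]
ee_pos: [0.5677, 0.1217, 0.0213]
force: [0.4, -1.2, 0.6]
tcp in gauge 81.75409889007737 3.7768970860081392 [ 0.0210101  -2.17153111 -0.93520736]
race s,lat [55.07283342 -0.80200331] rms 1.3708151723372524 100
```

```bash
python3 -m inch '[0.5,0,0,0,0,0,0, 0.7,0,0,0,0,0,0]' | grep -E 'ee_pos|force'; python3 -m inch '[0.5,0,0,0,0,0,0, 0.7,0,0,0,0,0,0]' | grep -E 'ee_pos|force'; python3 loc.py w8.png
```

```text
ee_pos: [0.5677, 0.1224, 0.0213]
force: [-0.4, -1.6, 0.4]
ee_pos: [0.5676, 0.1232, 0.0213]
force: [0.2, -2.5, -0.1]
tcp in gauge 83.17840055709735 3.80272862057888 [-0.36550175 -1.9834962  -0.02621657]
race s,lat [56.6098613  -0.08072049] rms 1.3591036672849661 100
```

```bash
python3 -m inch '[0.5,0,0,0,0,0,0, 0.7,0,0,0,0,0,0]' | grep -E 'ee_pos|force'; python3 -m inch '[0.5,0,0,0,0,0,0, 0.7,0,0,0,0,0,0]' | grep -E 'ee_pos|force'; python3 loc.py w8.png
```

```text
ee_pos: [0.5676, 0.1239, 0.0213]
force: [0.2, -1.9, 0.5]
ee_pos: [0.5675, 0.1244, 0.0213]
force: [-0.3, -3.7, 1.1]
tcp in gauge 84.35545190921158 3.859842007193556 [ 0.85654533 -3.37773534  0.43761239]
race s,lat [57.78805455  0.28613101] rms 1.3736909651452152 100
```

```bash
python3 -m inch '[0.5,0,0,0,0,0,0, 0.5,0,0,0,0,0,0]' | grep -E 'ee_pos|force'; python3 -m inch '[0.5,0,0,0,0,0,0, 0.5,0,0,0,0,0,0]' | grep -E 'ee_pos|force'; python3 loc.py w9.png
```

```text
ee_pos: [0.5675, 0.1247, 0.0213]
force: [0.4, -3.9, -0.2]
ee_pos: [0.5675, 0.125, 0.0213]
force: [0.4, -5.8, 0.1]
tcp in gauge 84.97533120245102 3.859071771794772 [ 1.05881617 -6.68333749  0.71523839]
race s,lat [58.30135328  0.28512509] rms 1.3517401418456565 100
```

View pics/w9.png

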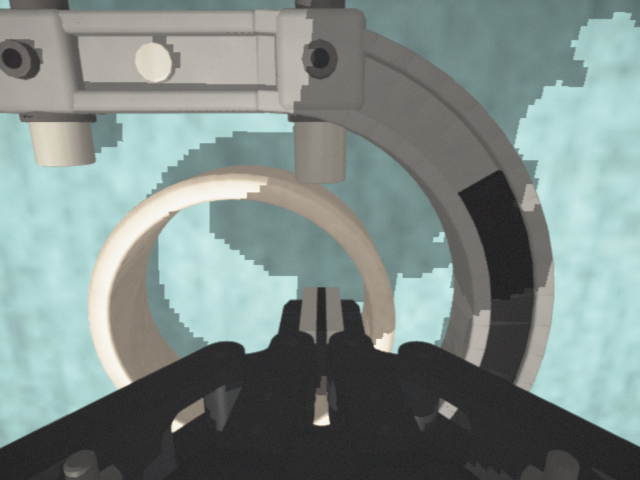

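The load builds to about 6 N and neither the race nor the fingers advance, so it has stopped. I'll back the fingers off to the middle of the bore, lift straight out and check from above.

```bash
python3 -m inch '[-2,0,0,0,0,0,0, -6,0,0,0,0,0,0, -12,0,0,0,0,0,0, -19,-1,0,0,0,0,0, -26,-3,0,0,0,0,0, -27,-4,0,0,0,0,0, -27,-4,-6,0,0,0,0, -27,-4,-16,0,0,0,0, -27,-4,-32,0,0,0,0, -27,-4,-60,0,0,0,0, -27,-4,-100,0,0,0,0, -27,-4,-140,0,0,0,0, -27,0,-180,0,0,0,0, -27,10,-215,0,0,0,0, -27,20,-225,0,0,0,0, -27,20,-225,0,0,0,0, -27,20,-225,0,0,0,0]'
python3 - <<'E'
from fit import *
O=np.array([.5711,.04]);a=np.array([-.0872,.9962]);n=np.array([.9962,.0872])
im,d,P,c=cloud("wrist");s=get_state()
cv2.imwrite("pics/w10.png",cv2.resize(im[60:360,150:550],None,fx=2,fy=2,interpolation=cv2.INTER_CUBIC)[...,::-1])
for nm,PP in(("wrist",P),("top",cloud("top")[2])):
    G=np.stack([(PP[...,:2]-O)@a,(PP[...,:2]-O)@n,PP[...,2]],-1)*1000
    m=(np.hypot(G[...,0]-56,G[...,1])<58)&(abs(G[...,1])<44)&(G[...,2]>27.5)&(G[...,2]<34);q=G[m]
    f=lambda p:np.hypot(q[:,0]-p[0],q[:,1]-p[1])-47.5
    r=least_squares(f,[56,0],loss="soft_l1",f_scale=2).x;print(nm,r,np.std(f(r)),len(q))
    A=G[(abs(G[...,0]-84)<10)&(G[...,2]>15)&(G[...,2]<27)&(abs(G[...,1])<66)&(abs(G[...,1])>40)]
    print("inner faces",np.percentile(A[A[:,1]<0][:,1],98),np.percentile(A[A[:,1]>0][:,1],2))
    for lo,hi in((-75,-66),(66,75)):
        B=G[(G[...,0]>16)&(G[...,0]<65)&(G[...,2]>21)&(G[...,2]<29)&(G[...,1]>lo-6)&(G[...,1]<hi+6)]
        if len(B): print("arm",np.percentile(B[:,1],[2,98]))
print(s["force"],s["t"])
for q in["grease_tin","crank","drift","race"]:
    print(q,[(np.round(r["centre"],4),round(r["conf"],2)) for r in recognise("top",q)][:1])
E
```

```text
t: 12.85
ee_pos: [0.5895, 0.1006, 0.247]
eef_rot: [[-0.087, 0.996, 0.001], [0.996, 0.087, 0.0], [0.0, 0.001, -1.0]]
force: [0.2, -0.4, -0.4]
gripper_width: -0.0003
wrist [57.80120314  0.40025718] 2.1849805411091268 2233
inner faces -47.72678964996967 41.043536599552105
arm [-80.45421117 -69.33349036]
arm [70.30937745 80.49802582]
top [59.24757692 -0.2207222 ] 2.4168740481966426 337
inner faces -45.80175443333376 40.35476224494775
arm [-80.8254842  -69.82850233]
arm [68.66226806 80.47099294]
[ 0.34088948  0.1810641  -0.32273596] 12.9
grease_tin []
crank [(array([ 0.5387, -0.4083,  0.0191]), 0.92)]
drift [(array([0.4017, 0.094 , 0.0097]), 0.78)]
race [(array([0.5689, 0.096 , 0.0292]), 0.7)]
```

View pics/w10.png

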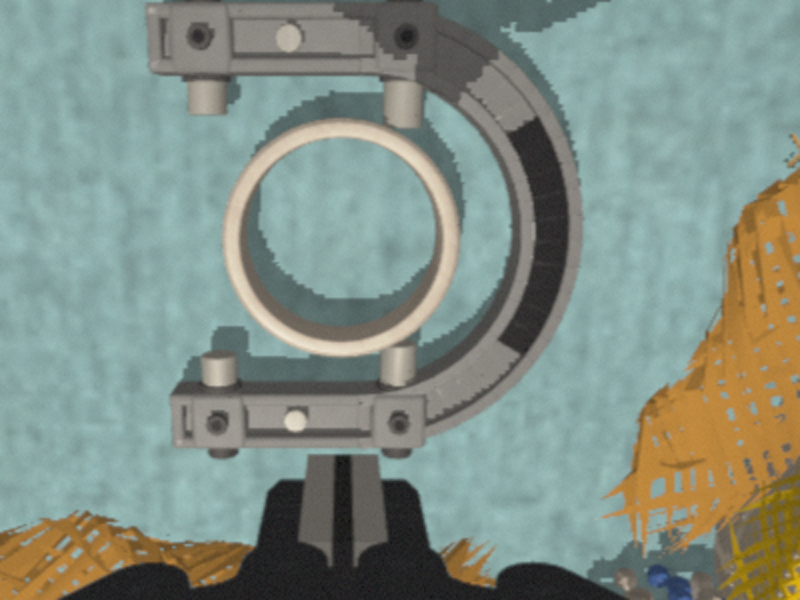

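```bash
python3 - <<'E'
from fit import *
im,d,P,c=cloud("top");m=(np.hypot(P[...,0]-.4907,P[...,1]+.191)<.05)&(P[...,2]>.03)&(P[...,2]<.045)
P0=np.load("top.npz")["P"];m0=(np.hypot(P0[...,0]-.4907,P0[...,1]+.191)<.05)&(P0[...,2]>.03)&(P0[...,2]<.045)
print(m0.sum(),P0[m0].mean(0),m.sum(),P[m].mean(0) if m.any() else None)
for q in["grease_tin","grease_tin"]:
  im,_=get_image("scene" if q else "");print([(np.round(r["centre"],4),round(r["conf"],2)) for r in recognise("scene",q)][:1])
print(get_state()["t"],close_job())
E
```

```text
800 [ 0.49265267 -0.18672954  0.03722187] 803 [ 0.49261044 -0.18679439  0.03721792]
[(array([ 0.4835, -0.1919,  0.0381]), 0.67)]
[(array([ 0.4801, -0.1929,  0.0383]), 0.77)]
the job is handed in; nothing more can be done
13.4 None
```

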